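# Start the suction-table pump with its three-position hand starter

## Task

Start the vacuum pump of the suction table with its hand starter, the box with the long bar handle: turn the handle clockwise from off (dot) to the middle start position (one bar), let go of it there for a full second while the pump runs up, then take it again and turn it on clockwise to run (two bars) and leave it there. Do not alter the round regulator dial on the other box or disturb the jar, the weight or the brush.

Things in the scene. Friction and masses are not known exactly. Their poses are not given: they have to be found in the camera images.
- starter: Grey starter box, fixed, left or right of the regulator box, turned up to 0.5 rad. 150 x 130 x 100 mm, bar handle on top. Origin: centre of its underside. On top, 61 mm from the handle's axis, three flat raised black marks: a dot (off) at +1.3 rad from the box's x axis (anticlockwise from above), one bar (start) along its x axis, two bars (run) at -1.3 rad.
- starter_axis (a point): Point on the handle's vertical turning axis, level with the top of the handle bar, 145 mm above the table. Its x axis is the box's x axis, z up.
- handle (a joint): Starter handle's angle, rad, growing clockwise from above: 0 off, 1.3 start, 2.6 run; stops 0.04 beyond off and run. Sprung detents: let go, it snaps to the nearest of the three, within about 0.05; turning out of one takes up to 0.25 N m. The direction from axis to nose, anticlockwise from the box's x axis, is 1.3 minus this value.
- handle_nose (a point): Tip of the handle's low pointer nose, 60 mm from the axis, 121 mm above the table; its x axis points along the bar, outward. The handle is a black bar 86 mm long, 16 wide, 30 high (115 to 145 mm above the table) on a hub 40 mm across (103 to 117 mm); it reaches 51 mm from the axis on the nose side, 35 mm on the other. A white line on top also marks the nose side.
- regulator: Regulator box, a bystander: same grey fixed box, 150 x 130 x 100 mm, but with a round knob on top. Origin at the centre of its underside.
- dial_mark (a point): End of the white line on the regulator's round black dial (68 mm across, top 135 mm above the table), 28 mm from the dial's axis; it shows where the dial is set. The dial must stay as it is.
- jar: Glass jar with a white lid, 68 mm across, 110 mm high, loose bystander. Origin at the centre of its underside.
- weight: Steel hold-down weight, 64 mm across, 70 mm high with a small knob, 0.7 kg, loose bystander. Origin at the centre of its underside.
- brush: Wooden brush, 180 mm long, lying on the table, loose bystander.

How it is judged:
By the outcome, as a careful person would: the job done as asked, in the order asked, and still so for the second after the job is handed in, with the robot touching nothing.
It also fails if it takes over 54 s, if anything falls off the work surface, if the arm or the gripper's body presses on something with over 40 N, if the wrist force passes 120 N, or if a joint passes its speed limit or range.

## Robot

A 6-joint arm with a two-finger parallel gripper is mounted at the origin on the work surface. World frame = base frame: x ahead of the robot, y to its left, z up, the work surface at z = 0. Lengths are in m, angles in rad, forces in N, time in s.
With the tool pointing down it reaches from about 0.3 to 0.85 m from the base axis. Payload 4.2 kg.
Tool frame: the origin (TCP) lies between the finger pads; the fingertips stand 17 mm ahead of it and the grasp point (between the pads) lies 2 mm behind it; z points along the fingers, y is the line along which they close (so a half turn about z gives the same grasp; the last joint's range is limited). The gripper opens to 91 mm and grips with 3 to 60 N. Pads are 32 mm wide; open, the fingers measure 118 mm over their backs; the gripper's body (76 mm by 178 mm) begins 60 mm behind the grasp point.
Start: joints at [-1.232, 0.32, 1.565, -0, 1.257, -0.02], TCP at [0.202, -0.538, 0.231] pointing down, gripper open.
Joint ranges: [-3.11, 3.11], [-0.84, 2.01], [0.21, 2.61], [-1.34, 4.49], [0.05, 2.63], [-2.56, 2.56]. Speed limits (rad/s): [2.57, 2.57, 3.14, 3.14, 3.14, 3.14].

## Interface

Orientations are given as a unit quaternion [w, x, y, z].
In Python, from station import ctrl gives the robot as it stands. The module is installed in compiled form; this text tells all that it offers.
- The arm moves only by the tool move_arm, never from a script. Its argument "deltas" is a list of rows, each a list of 5 numbers: the shift along the tool's x, y, z in m, then the turn about the tool's z in degrees, then the opening, from -1 (shut) to 1 (fully open). In form: [[x, y, z, spin, jaw], ...]. A call has 1 to 12 rows; each row is the pose to reach, as a shift and turn from the pose commanded when the call began, along the tool's axes at that moment; what a row does not reach only later rows make up. A row lasts 1/12 s, in which the tool goes at most 41.7 mm and 7.16 degrees, less where a joint would pass 70% of its speed; a pose out of reach is approached as far as the arm can. A call with a gripper value outside its range is refused whole. The fingers move at their own pace and stop on an object; "grip_force" is the grip in N (left out, the last holds). Time passes only in rows, so rows that repeat a pose let the fingers close. It gives the time, the measured TCP pose, the force, the opening and the grip force at its end, in the units of the state.
- ctrl.state(): the state, without advancing time (a new reading comes with each control period).
- ctrl.grab_frame(name): name is "side" or "top" or "wrist"; returns a dict with "color" (420x560x3 uint8, blue, green, red), "range_z" (420x560 float32, m along the optical axis (not along the pixel's ray), 0 where there is no reading), "fovy" (degrees; the focal length in pixels is half the picture's height over the tangent of half this angle, whatever the lens; pixels are square), "cx", "cy" (the principal point, pixels), "R" (3x3) and "t" (3): a world point X has camera coordinates R X + t; the wrist camera has in their place "T_tool_cam" (4x4, takes a point from camera to tool coordinates, whose origin is the TCP and whose axes are the flange's). Camera axes: x right, y down, z forward; pixel columns grow to the right and rows downward; lengths in m; the calibration is good to about 2 mm. A picture is of the moment at which its call begins: read the wrist's pose just before it.
- ctrl.sign_off(): hands the job in; it is judged then, once.
Trained networks look in a picture, given as the dict that the camera call returned (one of the last four; its "shot" number tells which), for a name from the list of things; names that differ only in an ending like _2 or _b are one class to them, and where a whole thing is asked for, a point or a joint stands for the part that bears it (a point fixed in the world has none). Each returns a list of dicts, best first, with "p" (0 to 1); they miss things now and then, are a little off and sometimes report something else, mostly with a low value. They report only what shows in the picture. A call takes as long as a camera call.
- ctrl.boxes_of(picture, query): "bbox" ([left, top, right, bottom] in pixels, round what is visible of it).
The state is a dict: "time_s": time; "joints": joint angles; "joint_vel": joint speeds; "effort": joint torques, N m; "tool_pos": TCP position; "ee_rot": TCP orientation; "force": force on the tool from outside, world axes, zero at the start; "torque": the same for the moment, N m; "width": finger opening in m; "grasp_force": force on a finger pad.
Only numpy, scipy, OpenCV 4.12 (cv2) and the standard library are available. Lean on these libraries where they do the work, as an engineer would, in place of code of your own. Each camera call takes 0.05 s, during which the arm holds its last target. There are 200 camera calls.

## Working session

There is one attempt and no reset: what is moved stays moved. The work goes in short steps, Python scripts to look and compute and a tool call to move; the robot and the scene stay as the last step left them, time stands still between calls to the robot, and variables do not carry over. Pictures are saved under pics/ and viewed, at most 10 in all, crops included, and the job is handed in when it is done.

Besides the shell and the picture viewer there is one more tool, called after "Request:" by a JSON object that holds its "fn" and its "kwargs". move_arm: Moves the arm, as the interface text tells. Its arguments: {"type":"object","properties":{"deltas":{"type":"array","items":{"type":"array","items":{"type":"number"}}},"grip_force":{"type":"number"}},"required":["deltas"]}

```bash
mkdir -p pics
cat > h.py <<'E'
import numpy as np, cv2
from station import ctrl
def cloud(f):
    z=f["range_z"]; h,w=z.shape; fl=h/2/np.tan(np.radians(f["fovy"])/2)
    u,v=np.meshgrid(np.arange(w),np.arange(h))
    P=np.stack([(u-f["cx"])/fl*z,(v-f["cy"])/fl*z,z],-1)
    W=(P-np.array(f["t"]))@np.array(f["R"]); W[z==0]=np.nan
    return W
E
python3 - <<'E'
from h import *
s=ctrl.state(); print(s)
for n in("top","side"):
    f=ctrl.grab_frame(n); cv2.imwrite(f"pics/{n}0.png",f["color"]); np.savez(f"{n}0.npz",W=cloud(f),c=f["color"])
    for q in("starter","handle","handle_nose","regulator","dial_mark","jar","weight","brush"):
        print(n,q,[(round(d["p"],2),np.round(d["bbox"]).tolist()) for d in ctrl.boxes_of(f,q)[:2]])
E
```

```text
{'time_s': 0.0, 'joints': array([-1.23201007e+00,  3.20318652e-01,  1.56566551e+00,  4.75554317e-06,
        1.25739237e+00, -2.00030963e-02]), 'joint_vel': array([ 0.00054077, -0.00019736, -0.00059266,  0.00045614, -0.00108238,
       -0.00094116]), 'effort': array([-2.35036074e-03, -4.12476790e+01, -2.31978124e+01,  7.23236147e-02,
        4.57358616e-02, -1.33881108e-04]), 'tool_pos': array([ 0.20175091, -0.53794397,  0.23011014]), 'ee_rot': array([-8.80990584e-04,  9.83951623e-01,  1.78433201e-01, -1.39333539e-04]), 'force': array([1.25408279, 0.13991408, 0.45581368]), 'torque': array([ 0.0062758 , -0.02576404, -0.00220782]), 'grasp_force': 0.0, 'width': 0.09124502995840979}
top starter [(0.74, [184.0, 215.0, 248.0, 285.0])]
top handle [(0.66, [193.0, 243.0, 229.0, 255.0])]
top handle_nose []
top regulator [(0.67, [320.0, 204.0, 373.0, 266.0])]
top dial_mark [(0.84, [335.0, 225.0, 359.0, 252.0])]
top jar [(0.74, [122.0, 219.0, 153.0, 242.0]), (0.32, [257.0, 169.0, 276.0, 192.0])]
top weight [(0.56, [258.0, 171.0, 277.0, 191.0]), (0.49, [187.0, 213.0, 249.0, 280.0])]
top brush [(0.59, [411.0, 221.0, 432.0, 280.0]), (0.25, [321.0, 204.0, 372.0, 265.0])]
side starter [(0.64, [202.0, 152.0, 273.0, 219.0])]
side handle [(0.45, [229.0, 152.0, 243.0, 177.0])]
side handle_nose [(0.49, [227.0, 153.0, 242.0, 175.0])]
side regulator [(0.65, [230.0, 241.0, 312.0, 322.0]), (0.53, [206.0, 152.0, 274.0, 221.0])]
side dial_mark [(0.61, [254.0, 254.0, 286.0, 281.0])]
side jar [(0.75, [232.0, 120.0, 258.0, 157.0])]
side weight [(0.97, [299.0, 200.0, 323.0, 228.0])]
side brush [(0.83, [231.0, 368.0, 317.0, 411.0]), (0.51, [253.0, 250.0, 285.0, 282.0])]
```

View pics/top0.png

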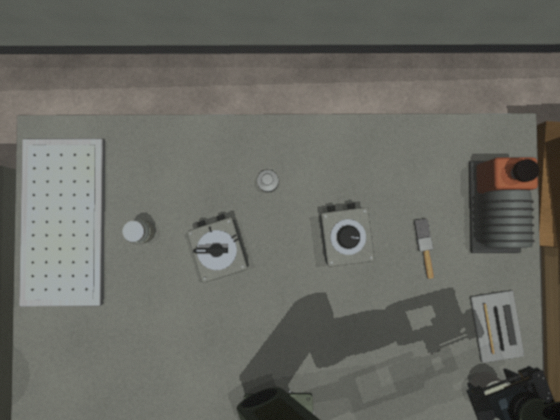

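View pics/side0.png

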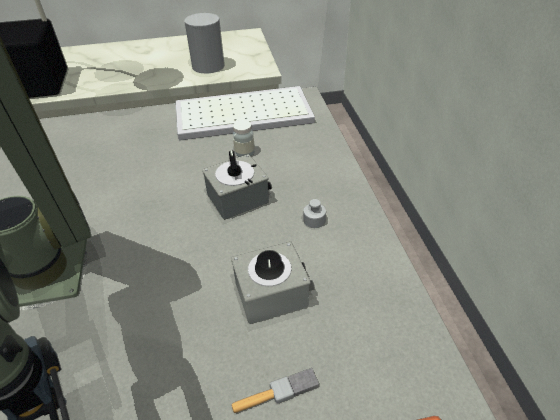

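The top view shows the starter at about (217,250) with its nose pointing left (194,249). One bar is at about (210,229) and two bars at (239,238). The jar stands left at (137,231), the weight is at (267,180) and the regulator at (348,237). The side view agrees.

Run:
```python
from h import *
for n,(a,b,c,d) in (("top",(175,205,260,295)),("side",(190,140,285,230))):
    z=np.load(n+"0.npz"); W=z["W"][b:d,a:c].reshape(-1,3); C=z["c"][b:d,a:c].reshape(-1,3).astype(int)
    for lo,hi,nm in((.09,.108,"boxtop"),(.135,.155,"bar")):
        m=(W[:,2]>lo)&(W[:,2]<hi); p=W[m]
        print(n,nm,m.sum(),"z",np.median(p[:,2]))
        if m.sum()<5: continue
        r=cv2.minAreaRect((p[:,:2]*1000).astype(np.float32)); print(r)
        print(" mean",p.mean(0), "min",p.min(0),"max",p.max(0))
        if nm=="boxtop":
            k=C[m].sum(1)<150; print("dark:",np.round(p[k],3).tolist()[:60])
    f=z["W"]
z=np.load("top0.npz"); W=z["W"]
for (u,v) in ((137,231),(267,180),(348,237)): print(np.round(W[v,u],3))
im=z["c"][200:300,170:270]; cv2.imwrite("pics/crop.png",cv2.resize(im,None,fx=6,fy=6,interpolation=cv2.INTER_CUBIC))
```

```text
top boxtop 2256 z 0.10127260922407606
((538.1259155273438, 171.85801696777344), (154.2239990234375, 134.96090698242188), 17.269683837890625)
 mean [0.53811169 0.16965563 0.10121265] min [0.44856377 0.08700106 0.09154488] max [0.62896111 0.25679269 0.10798676]
dark: []
top bar 188 z 0.1448157989052542
((538.6320190429688, 180.68582153320312), (85.94334411621094, 13.824387550354004), 89.68375396728516)
 mean [0.53870747 0.1796604  0.14485025] min [0.53164506 0.13773478 0.13724993] max [0.54575496 0.22366557 0.15120537]
side boxtop 1460 z 0.10264866238053094
((537.9389038085938, 168.27964782714844), (155.1648406982422, 137.15553283691406), 16.72870635986328)
 mean [0.5367795  0.15599712 0.10229551] min [0.44628222 0.08241375 0.0901177 ] max [0.62959804 0.25451253 0.10794434]
dark: [[0.595, 0.186, 0.107], [0.598, 0.185, 0.108], [0.601, 0.189, 0.104], [0.592, 0.185, 0.105], [0.595, 0.187, 0.103], [0.598, 0.185, 0.104], [0.522, 0.164, 0.108], [0.524, 0.16, 0.103], [0.527, 0.157, 0.105], [0.573, 0.122, 0.106], [0.573, 0.123, 0.102], [0.576, 0.118, 0.106], [0.578, 0.116, 0.107], [0.561, 0.117, 0.105], [0.564, 0.12, 0.102], [0.567, 0.114, 0.106], [0.578, 0.116, 0.103], [0.563, 0.112, 0.105], [0.566, 0.11, 0.106]]
side bar 118 z 0.1461212464801373
((537.397705078125, 174.098876953125), (86.91355895996094, 15.864558219909668), 89.49908447265625)
 mean [0.53716555 0.16948551 0.14567675] min [0.52974493 0.13063379 0.13526534] max [0.54565679 0.21757966 0.1512512 ]
[0.59  0.391 0.113]
[0.737 0.029 0.07 ]
[ 0.571 -0.196  0.137]
```

View pics/crop.png

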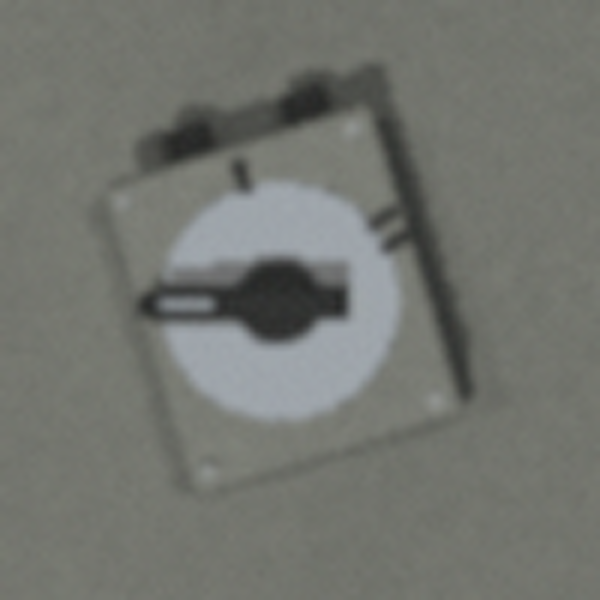

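The measurements agree with the data sheet: axis about (0.538, 0.170), box yaw about 17°, nose at about 91°, bar top at 0.145. I'll go above the handle with tool x along the bar.

Request:
{"fn": "move_arm", "kwargs": {"deltas": [[0.029, -0.028, 0, -6, 1], [0.058, -0.056, 0, -12, 1], [0.087, -0.084, 0, -18, 1], [0.116, -0.112, 0, -24, 1], [0.145, -0.14, 0, -30, 1], [0.174, -0.168, 0, -36, 1], [0.203, -0.196, 0, -42, 1], [0.232, -0.225, 0, -48, 1], [0.261, -0.253, 0, -54, 1], [0.29, -0.281, 0, -60, 1], [0.319, -0.309, 0, -66, 1], [0.348, -0.337, 0, -71, 1]]}}

```text
time_s: 1.9
tool_pos: [0.4098, -0.0987, 0.2313]
ee_rot: [0.001, 0.696, 0.718, 0.0]
force: [0.0, -0.0, 0.0]
width: 0.0913
grasp_force: 0.0
```

Request:
{"fn": "move_arm", "kwargs": {"deltas": [[0.037, 0.019, 0, 0, 1], [0.074, 0.038, 0, 0, 1], [0.111, 0.057, 0, 0, 1], [0.148, 0.076, 0, 0, 1], [0.185, 0.095, 0, 0, 1], [0.222, 0.114, 0, 0, 1], [0.25, 0.128, 0, 0, 1], [0.266, 0.136, 0, 0, 1], [0.266, 0.136, 0, 0, 1], [0.266, 0.136, 0, 0, 1]]}}

```text
time_s: 2.73
tool_pos: [0.538, 0.1695, 0.2305]
ee_rot: [-0.0, 0.697, 0.717, -0.001]
force: [0.1, 0.0, 0.1]
width: 0.091
grasp_force: 0.0
```

```bash
cat >> h.py <<'E'
from scipy.spatial.transform import Rotation as Ro
def wrist(tag):
    s=ctrl.state(); f=ctrl.grab_frame("wrist"); T=np.array(f["T_tool_cam"])
    z=f["range_z"]; h,w=z.shape; fl=h/2/np.tan(np.radians(f["fovy"])/2)
    u,v=np.meshgrid(np.arange(w),np.arange(h))
    P=np.stack([(u-f["cx"])/fl*z,(v-f["cy"])/fl*z,z],-1)
    P=P@T[:3,:3].T+T[:3,3]
    q=s["ee_rot"]; W=P@Ro.from_quat([q[1],q[2],q[3],q[0]]).as_matrix().T+s["tool_pos"]
    cv2.imwrite(f"pics/{tag}.png",f["color"])
    t=np.array(s["tool_pos"])
    near=(z>0)&(np.hypot(W[...,0]-.538,W[...,1]-.17)<.075)
    m=near&(W[...,2]>.135)&(W[...,2]<.155)
    r=cv2.minAreaRect((W[m][:,:2]*1000).astype(np.float32)); print("bar",m.sum(),r)
    b=near&(W[...,2]>.11)&(W[...,2]<.155)
    i=np.argmax(np.where(b,np.hypot(W[...,0]-.538,W[...,1]-.17),0)); print("far",W.reshape(-1,3)[i])
    print("tcp",t,"xdir",np.degrees(2*np.arctan2(q[2],q[1])),"j6",np.degrees(s["joints"][5]),"t",s["time_s"])
E
python3 -c "
from h import *
wrist('w1')"
```

```text
bar 2070 ((536.4873657226562, 177.66665649414062), (86.18367767333984, 16.000690460205078), 89.97015380859375)
far [0.53617942 0.22957023 0.12257411]
tcp [0.53804902 0.1694754  0.23047164] xdir 91.66148104770515 j6 14.683037830119856 t 2.7333
```

View pics/w1.png

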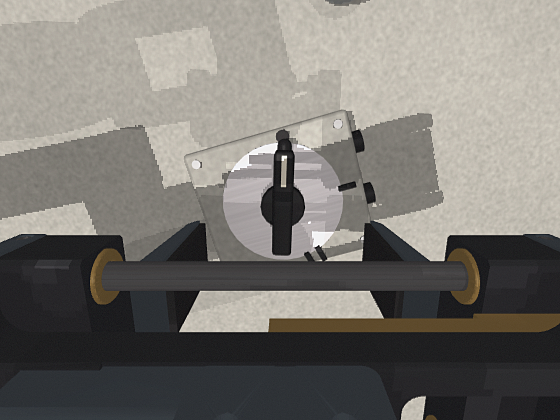

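The wrist view shows the handle at (283,200), nose up towards the dot, one bar at (347,186) and two bars at (315,254). Bar direction is about 90° and the axis is about (0.537, 0.170). Next I descend and grip.

Request:
{"fn": "move_arm", "kwargs": {"deltas": [[0, -0.001, 0.03, 1, 1], [0, -0.001, 0.06, 1, 1], [0, -0.001, 0.08, 1, 1], [0, -0.001, 0.0915, 1, 1], [0, -0.001, 0.0915, 1, 1], [0, -0.001, 0.0915, 1, -1], [0, -0.001, 0.0915, 1, -1], [0, -0.001, 0.0915, 1, -1], [0, -0.001, 0.0915, 1, -1], [0, -0.001, 0.0915, 1, -1], [0, -0.001, 0.0915, 1, -1], [0, -0.001, 0.0915, 1, -1]], "grip_force": 40}}

```text
time_s: 3.78
tool_pos: [0.5372, 0.1689, 0.1397]
ee_rot: [0.0, 0.704, 0.711, 0.0]
force: [-0.1, -0.5, -0.8]
width: 0.0472
grasp_force: 0.0
```

Request:
{"fn": "move_arm", "kwargs": {"deltas": [[0, 0, 0, 0, -1], [0, 0, 0, 0, -1], [0, 0, 0, 0, -1], [0, 0, 0, 0, -1], [0, 0, 0, 0, -1], [0, 0, 0, 0, -1], [0, 0, 0, 0, -1], [0, 0, 0, 0, -1]], "grip_force": 40}}

```text
time_s: 4.45
tool_pos: [0.5362, 0.1688, 0.1393]
ee_rot: [-0.001, 0.704, 0.711, -0.001]
force: [-4.6, 0.3, 2.5]
width: 0.0155
grasp_force: 40.0
```

Gripped with low side force. Now I turn 74° clockwise to start.

Request:
{"fn": "move_arm", "kwargs": {"deltas": [[0, 0, 0, 7, -1], [0, 0, 0, 14, -1], [0, 0, 0, 21, -1], [0, 0, 0, 28, -1], [0, 0, 0, 35, -1], [0, 0, 0, 42, -1], [0, 0, 0, 49, -1], [0, 0, 0, 56, -1], [0, 0, 0, 63, -1], [0, 0, 0, 69, -1], [0, 0, 0, 74, -1], [0, 0, 0, 74, -1]]}}

```text
time_s: 5.45
tool_pos: [0.535, 0.1697, 0.1393]
ee_rot: [-0.001, 0.99, 0.142, -0.002]
force: [-7.8, 3.8, 4.1]
width: 0.0157
grasp_force: 40.0
```

```bash
python3 -c "
from h import *
s=ctrl.state();q=s['ee_rot'];print(np.degrees(2*np.arctan2(q[2],q[1])),s['joints'][5],s['force'],s['torque'],s['width'])"
```

```text
16.349459100807792 1.5691741676251665 [-7.77868055  3.82359573  4.12966561] [ 0.47062092  1.17574218 -0.03210372] 0.015741166588795878
```

Now at start. I open and then lift clear.

Request:
{"fn": "move_arm", "kwargs": {"deltas": [[0, 0, 0, 0, 0], [0, 0, 0, 0, 0], [0, 0, 0, 0, 0], [0, 0, 0, 0, 0], [0, 0, 0, 0, 0], [0, 0, 0, 0, 0], [0, 0, -0.03, 0, 0], [0, 0, -0.06, 0, 0], [0, 0, -0.09, 0, 1], [0, 0, -0.09, 0, 1], [0, 0, -0.09, 0, 1], [0, 0, -0.09, 0, 1]]}}

```text
time_s: 6.45
tool_pos: [0.5367, 0.1687, 0.2288]
ee_rot: [0.0, 0.99, 0.144, -0.0]
force: [-0.8, 0.1, -0.6]
width: 0.0693
grasp_force: 0.0
```

```bash
python3 -c "
from h import *
wrist('w2')"
```

```text
bar 2084 ((544.686279296875, 172.082275390625), (84.94583129882812, 15.762007713317871), 16.18740463256836)
far [0.59364492 0.18559278 0.12548688]
tcp [0.53672464 0.16873183 0.22884869] xdir 16.556503729120546 j6 89.7307191924374 t 6.45
```

View pics/w2.png

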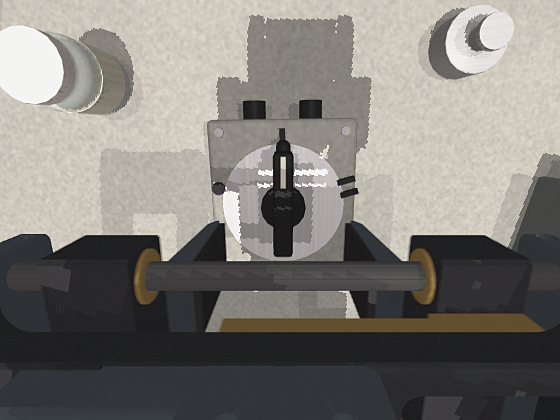

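The handle points at the single bar (nose at (283,147), bar at (282,133)), with the dot at left (219,188) and two bars at right (347,186). It's settled at start. Next is a half turn of the wrist for range, which also gives the full second of waiting.

Request:
{"fn": "move_arm", "kwargs": {"deltas": [[0, 0, 0, -7, 1], [0, 0, 0, -14, 1], [0, 0, 0, -21, 1], [0, 0, 0, -28, 1], [0, 0, 0, -35, 1], [0, 0, 0, -42, 1], [0, 0, 0, -49, 1], [0, 0, 0, -56, 1], [0, 0, 0, -63, 1], [0, 0, 0, -70, 1], [0, 0, 0, -77, 1], [0, 0, 0, -84, 1]]}}

```text
time_s: 7.5
tool_pos: [0.5364, 0.1687, 0.2276]
ee_rot: [-0.001, 0.637, 0.771, -0.002]
force: [0.6, 0.1, 0.3]
width: 0.0911
grasp_force: 0.0
```

Request:
{"fn": "move_arm", "kwargs": {"deltas": [[0, 0, 0, -7, 1], [0, 0, 0, -14, 1], [0, 0, 0, -21, 1], [0, 0, 0, -28, 1], [0, 0, 0, -35, 1], [0, 0, 0, -42, 1], [0, 0, 0, -49, 1], [0, 0, 0, -56, 1], [0, 0, 0, -63, 1], [0, 0, 0, -70, 1], [0, 0, 0, -77, 1], [0, 0, 0, -84, 1]]}}

```text
time_s: 8.5
tool_pos: [0.5364, 0.1687, 0.2275]
ee_rot: [-0.002, -0.043, 0.999, -0.0]
force: [0.2, 0.0, -0.5]
width: 0.0909
grasp_force: 0.0
```

Request:
{"fn": "move_arm", "kwargs": {"deltas": [[0, 0, 0, -7, 1], [0, 0, 0, -12, 1], [0, 0, 0, -12, 1], [0, 0, 0, -12, 1], [0, 0, 0, -12, 1]]}}

```text
time_s: 8.92
tool_pos: [0.5368, 0.1688, 0.2286]
ee_rot: [-0.001, -0.143, 0.99, -0.0]
force: [-0.8, 0.5, 0.6]
width: 0.0912
grasp_force: 0.0
```

```bash
python3 -c "
from h import *
wrist('w3')"
```

```text
bar 1751 ((537.6927490234375, 170.368896484375), (72.62382507324219, 15.632451057434082), 16.217283248901367)
far [0.57057318 0.18734039 0.14301748]
tcp [0.53680852 0.16880459 0.22856963] xdir 196.4491054678293 j6 -90.15830800169874 t 8.9167
```

Request:
{"fn": "move_arm", "kwargs": {"deltas": [[0, 0.001, 0.03, 0, 1], [0, 0.001, 0.06, 0, 0.5], [0, 0.001, 0.08, 0, 0], [0, 0.001, 0.0895, 0, 0], [0, 0.001, 0.0895, 0, 0], [0, 0.001, 0.0895, 0, -1], [0, 0.001, 0.0895, 0, -1], [0, 0.001, 0.0895, 0, -1], [0, 0.001, 0.0895, 0, -1], [0, 0.001, 0.0895, 0, -1], [0, 0.001, 0.0895, 0, -1], [0, 0.001, 0.0895, 0, -1]], "grip_force": 40}}

```text
time_s: 9.97
tool_pos: [0.537, 0.1699, 0.1402]
ee_rot: [0.0, -0.144, 0.99, -0.0]
force: [-0.2, -0.6, 0.1]
width: 0.0209
grasp_force: 0.0
```

Request:
{"fn": "move_arm", "kwargs": {"deltas": [[0, 0, 0, 0, -1], [0, 0, 0, 0, -1], [0, 0, 0, 0, -1], [0, 0, 0, 0, -1], [0, 0, 0, 0, -1]]}}

```text
time_s: 10.38
tool_pos: [0.5368, 0.1703, 0.1401]
ee_rot: [0.0, -0.144, 0.99, 0.0]
force: [-1.4, 2.0, 3.4]
width: 0.0162
grasp_force: 40.0
```

Request:
{"fn": "move_arm", "kwargs": {"deltas": [[0, 0, 0, 7, -1], [0, 0, 0, 14, -1], [0, 0, 0, 21, -1], [0, 0, 0, 28, -1], [0, 0, 0, 35, -1], [0, 0, 0, 42, -1], [0, 0, 0, 49, -1], [0, 0, 0, 56, -1], [0, 0, 0, 63, -1], [0, 0, 0, 69, -1], [0, 0, 0, 74.5, -1], [0, 0, 0, 74.5, -1]]}}

```text
time_s: 11.38
tool_pos: [0.5365, 0.1695, 0.1401]
ee_rot: [-0.0, 0.485, 0.874, -0.0]
force: [-3.2, 0.8, 4.1]
width: 0.0158
grasp_force: 40.0
```

Request:
{"fn": "move_arm", "kwargs": {"deltas": [[0, 0, 0, 0, 0], [0, 0, 0, 0, 0], [0, 0, 0, 0, 0], [0, 0, 0, 0, 0], [0, 0, 0, 0, 0], [0, 0, 0, 0, 0], [0, 0, -0.03, 0, 0], [0, 0, -0.06, 0, 0], [0, 0, -0.09, 0, 1], [0, 0, -0.12, 0, 1], [0, 0, -0.12, 0, 1], [0, 0, -0.12, 0, 1]]}}

```text
time_s: 12.38
tool_pos: [0.5377, 0.1701, 0.2618]
ee_rot: [0.002, 0.484, 0.875, 0.002]
force: [-0.1, 0.3, -0.1]
width: 0.0693
grasp_force: 0.0
```

```bash
python3 -c "
from h import *
wrist('w4')
f=ctrl.grab_frame('side');cv2.imwrite('pics/s4.png',f['color'])"
```

```text
bar 1625 ((540.4759521484375, 163.19798278808594), (16.001239776611328, 85.36270904541016), 32.211238861083984)
far [0.55687801 0.1238218  0.14221773]
tcp [0.53771131 0.17007779 0.2618388 ] xdir 122.0697305996738 j6 -15.67554089799654 t 12.3833
```

View pics/w4.png

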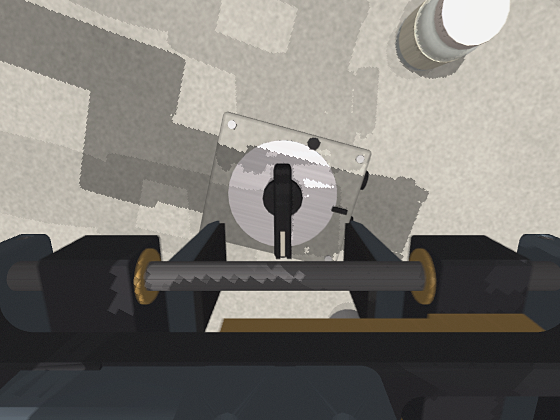

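View pics/s4.png

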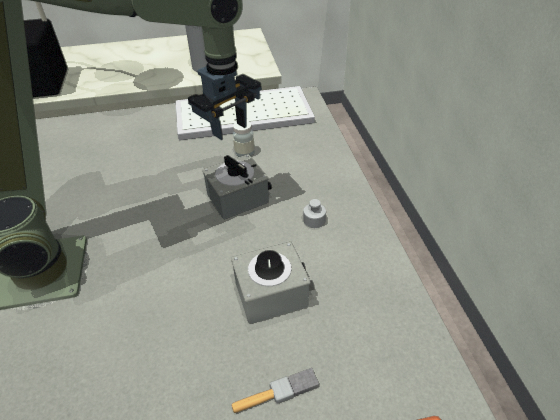

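In the wrist view the nose points down (283,240), at −57.8°, which is the run position. The side view shows the jar, weight, dial and brush unmoved and the gripper well clear.

```bash
python3 -c "
from h import *
print(ctrl.sign_off())"
```

```text
the job is handed in; nothing more can be done
None
```

The starter handle was turned from off to start, released there for over 3 s, then turned on to run and left there. The regulator dial, jar, weight and brush look unmoved in the last side picture, and I handed the job in at about 12.5 s.

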